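Put the grading belt's hand drive into gear and wind it to its mark

ROBOT

A 6-joint arm with a two-finger parallel gripper is mounted at the origin on the work surface. World frame = base frame: x ahead of the robot, y to its left, z up, the work surface at z = 0. Lengths are in m, angles in rad, forces in N, time in s.
With the tool pointing down it reaches from about 0.275 to 0.825 m from the base axis. Payload 4.9 kg.
Tool frame: the origin (TCP) lies midway between the tips of the shut fingers; the grasp point (between the pads) lies 19 mm behind it (bot.grip_depth is the distance from the TCP to the grasp point, in m); z points along the fingers, y is the line along which they close (so a half turn about z gives the same grasp; the last joint's range is limited). The gripper opens to 85 mm and grips with 20 to 120 N. Pads are 22 mm wide; open, the fingers measure 114 mm over their backs; the gripper's body (76 mm by 85 mm) begins 54 mm behind the grasp point. The pads swing forward as they close: fully open they stand 13 mm farther back than shut.
Start: joints at [-1.372, 0.326, -0.193, 1.052, 0, 1.437], TCP at [0.18, -0.52, 0.231] pointing down, gripper open.
Joint ranges: [-2.65, 2.65], [-0.97, 1.79], [-1.3, 1.35], [-1.93, 2.1], [-1.47, 1.37], [-3.14, 3.14]. Speed limits (rad/s): [2.57, 2.57, 3.14, 3.14, 3.14, 3.14].

INTERFACE

Orientations are given as a unit quaternion [w, x, y, z].
In Python, from cell import bot gives the robot as it stands. Calls block until the motion is done:
- bot.move_pose(position, orientation): joint-space move of the TCP to a pose.
- bot.move_linear(position, speed=0.15, rotation=None, until_force=None): straight line of the TCP; rotation=None keeps the orientation; speed is the mean speed in m/s. With until_force (N) it stops when the force on the tool has changed by that much, and returns True; else False.
- bot.goto_joints(angles): joint-space move.
- bot.set_gripper(opening, grasp_force=None): opening from 0.0 (shut) to 1.0 (fully open); grasp_force is the grip in N (None keeps the last); returns when the fingers have stopped.
- bot.wait(seconds).
- bot.solve_ik(position, orientation): joint angles nearest the present ones, or None.
- bot.camera(name): name is "side" or "top"; returns the picture (384x512x3 uint8, red, green, blue); there is no depth.
- bot.calibration(name): a dict with "mtx" (3x3 intrinsics, pixels), "extrinsics" (4x4, takes a point from world to camera coordinates). Camera axes: x right, y down, z forward; pixel columns grow to the right and rows downward; lengths in m; the calibration is good to about 2 mm. A picture is of the moment at which its call begins. calibration takes no time and is no camera call.
A pose or a line that the arm cannot do raises bot.PlanningError and nothing moves.
- bot.close_job(): hands the job in; it is judged then, once.
Trained networks look in the newest picture that a camera, given by its name, has taken for a name from the list of things; names that differ only in an ending like _2 or _b are one class to them, and where a whole thing is asked for, a point or a joint stands for the part that bears it (a point fixed in the world has none). Each returns a list of dicts, best first, with "confidence" (0 to 1); they miss things now and then, are a little off and sometimes report something else, mostly with a low value. They report only what shows in the picture. A call takes as long as a camera call.
- bot.search_frame(camera, thing): "bbox" ([left, top, width, height] in pixels, round what is visible of it).
Readings, each from a call of its own:
- bot.read_clock(): time.
- bot.read_joint_positions(): joint angles.
- bot.read_joint_vel(): joint speeds.
- bot.read_joint_efforts(): joint torques, N m.
- bot.read_position(): TCP position.
- bot.read_tool_rot(): TCP orientation.
- bot.read_ft_force(): force on the tool from outside, world axes, zero at the start.
- bot.read_moment(): the same for the moment, N m.
- bot.read_gripper_width(): opening from 0.0 (shut) to 1.0 (fully open).
- bot.read_finger_force(): force on a finger pad.
Only numpy, scipy, OpenCV 4.12 (cv2) and the standard library are available. Lean on these libraries where they do the work, as an engineer would, in place of code of your own. Each camera call takes 0.05 s, during which the arm holds its last target. There are 200 camera calls.

TASK

Put the grading belt's hand drive into gear where it stands: ease the black knob down gently, never forcing the teeth, while rocking the spindle a little either way with it until the teeth mesh and the knob goes fully home. Once it is in gear, wind the knob clockwise until its pointed end lines up with the small raised rib on the front of the collar, then let go, leaving it in gear. Leave the scale, the grease tin and the brush alone.

Things in the scene. Friction and masses are not known exactly. Their poses are not given: they have to be found in the camera images.
- case: Fixed green and grey hand drive on a 200 x 170 mm base plate. Origin: table height, on the vertical spindle axis; its -x is the front (index rib), z up. A green collar (radius 50, top 100 mm above the table) surrounds the spindle and hides the teeth; under it a 145 mm square casting (top 62 mm high). Gearbox and motor at +x, 100 to 210 mm from the spindle, up to 86 mm high.
- index_rib (a point): The fixed mark: a small steel rib 22 mm long (radial), 5 mm wide, on the front of the collar 58 mm from the spindle axis; the point is the middle of its top, 100 mm above the table.
- knob_grip (a point): Point on the spindle axis in the black bar knob: bar 70 long, 16 thick, 36 mm high, flat upright sides; the point is 22 mm above its underside, 153 mm above the table out of gear, 135 mm fully home. One end is wedge-shaped with a steel strip on top (pointer), the other square; each reaches 35 mm from the axis. The point's -x axis runs to the pointer, z up. A 32 mm round neck is below.
- spindle (a joint): Turn of spindle and knob (rad), growing clockwise seen from above; 0 with the pointer at the index rib, negative before it. It starts about 1.0 to 1.3 rad short of the rib, turns with light friction while out of gear and stays where it is left. The knob is keyed to it: one grip both turns the spindle and pushes the gear change down.
- gear_slide (a joint): How far the toothed sleeve is down (m): 0 out of gear, 0.018 fully home at its stop. Pushed by the knob through a stiff spring: it slides with 1 to 2 N drag until its teeth land on the ring's, 2 to 11 mm down (differs each time); then the hand feels 3.2 N more per mm (spring travel 12 mm). When teeth meet gaps the sleeve drops and the force falls. It stays where left; pulling up takes 5 N.
- dogs: The five steel teeth (dogs) on the sliding sleeve, inside the collar, 32 mm from the axis; turns and slides with spindle and sleeve. Origin on the spindle axis, at table height when out of gear.
- drive: Driven side: ring of ten steel teeth in the collar (one per 0.628 rad; play in mesh 0.085 rad) and belt pulley below. Entry: its fixed holder (origin on the axis, table height; does not turn): where the teeth stand must be felt. The ring turns with 0.1 N m drag. Teeth pressed with over about 10 N carry the ring along instead of sliding over it, and are damaged above 20 N; a push of 4 to 6 N is right.
- scale: White bench scale with a steel pan, about 265 x 200 x 68 mm, standing on the table beside the drive; fixed; not to be touched. Origin under its middle.
- grease_tin: Upright round tin, radius 33 mm, 100 mm high, loose on the table; leave alone. Origin under its middle.
- brush: Hand brush lying on the table; leave alone.

How it is judged:
On the way:
1. the knob is fully home in gear before the drive is wound on (pointer still more than 0.15 rad short of the rib) (value of joint gear_slide above 0.0165 m and value of joint spindle below -0.15 rad), for 0.2 s.
At the end, for the whole second after the job is handed in: The sleeve is fully home in gear (within 1.5 mm of its stop), the pointer stands within 0.1 rad (6 deg) of the index rib, and the spindle is at rest (value of joint gear_slide above 0.0165 m and value of joint spindle between -0.1 and 0.1 rad and velocity of joint spindle between -0.05 and 0.05 rad/s); the robot touches nothing.
It fails at once if the teeth are forced together with more than 20 N (contact force between dogs and drive above 20 N).
It fails at once if the grease tin or the brush is shifted by more than 30 mm (distance of any of grease_tin, brush from where it was at the start of the episode above 0.03 m).
It fails at once if the robot bumps the scale (contact force between any of the arm, the fingers and scale above 5 N).
It also fails if it takes over 64 s, if anything falls off the work surface, if the arm or the gripper's body presses on something with over 40 N, if the wrist force passes 120 N, or if a joint passes its speed limit or range.

## Working session

There is one attempt and no reset: what is moved stays moved. The work goes in short steps, each a Python script; the robot and the scene stay as the last script left them, time stands still between calls to the robot, and variables do not carry over. Pictures are saved under pics/ and viewed, at most 10 in all, crops included, and the job is handed in when it is done.

```bash
mkdir -p pics; ls; python3 - <<'E'
from cell import bot
import cv2
for c in ("top","side"):
    im=bot.camera(c); cv2.imwrite(f"pics/{c}0.png",im[:,:,::-1])
    k=bot.calibration(c); print(c,k["mtx"].round(1).tolist(),k["extrinsics"].round(4).tolist())
    for t in ("case","knob_grip","scale","grease_tin","brush","index_rib"):
        print(t,[(x["confidence"],[round(v) for v in x["bbox"]]) for x in bot.search_frame(c,t)[:2]])
E
```

```text
pics
top [[427.6, 0.0, 254.5], [0.0, 427.6, 188.7], [0.0, 0.0, 1.0]] [[0.0087, -1.0, 0.0014, 0.0768], [-0.9779, -0.0088, -0.209, 0.551], [0.209, 0.0004, -0.9779, 1.4046], [0.0, 0.0, 0.0, 1.0]]
case [(0.96, [283, 122, 88, 99])]
knob_grip [(0.7, [320, 174, 25, 14])]
scale [(0.87, [191, 136, 84, 89])]
grease_tin [(0.7, [374, 166, 26, 24])]
brush [(0.61, [406, 198, 18, 58])]
index_rib [(0.62, [284, 125, 82, 95])]
side [[351.2, 0.0, 251.2], [0.0, 351.2, 193.6], [0.0, 0.0, 1.0]] [[-0.8511, -0.5248, 0.0134, 0.4942], [-0.415, 0.6571, -0.6292, 0.2369], [0.3214, -0.5411, -0.7771, 1.1053], [0.0, 0.0, 0.0, 1.0]]
case [(0.98, [214, 122, 98, 71])]
knob_grip [(0.77, [271, 134, 18, 14])]
scale [(0.78, [180, 176, 93, 88])]
grease_tin [(0.7, [288, 110, 16, 30])]
brush [(0.65, [317, 119, 45, 23])]
index_rib [(0.8, [211, 126, 100, 66])]
```

```bash
python3 - <<'E'
import cv2,numpy as np
a=cv2.imread("pics/top0.png")[100:270,180:430]; b=cv2.imread("pics/side0.png")[90:200,200:330]
cv2.imwrite("pics/t1.png",cv2.resize(a,None,fx=3.2,fy=3.2,interpolation=2)); cv2.imwrite("pics/s1.png",cv2.resize(b,None,fx=5,fy=5,interpolation=2))
E
```

```text
(no output)
```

View pics/t1.png

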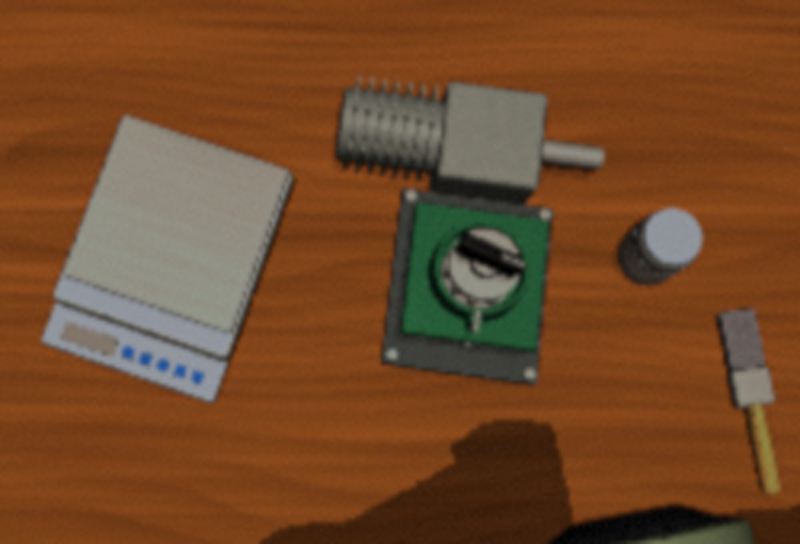

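View pics/s1.png

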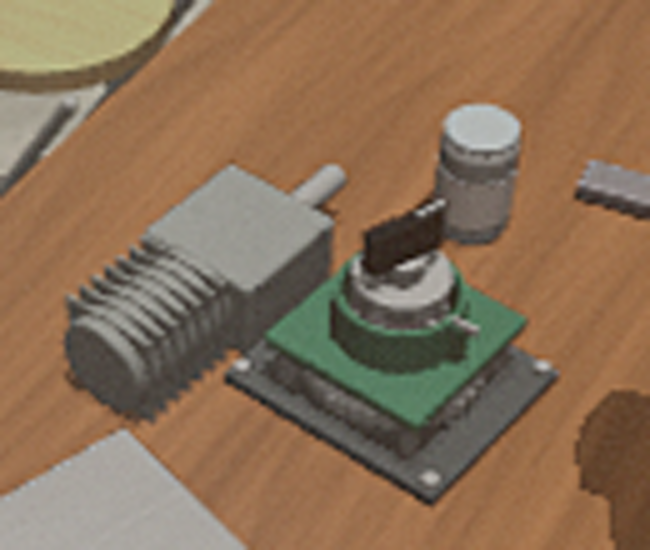

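Top crop: knob bar from its square end (458,238) to its steel-striped pointer (522,270). Rib at (476,320), base bolts at (411,196), (545,213), (392,355), (531,374). The side view agrees. The tin is to the right and the scale to the left, both well clear.

```bash
cat >h.py <<'E'
from cell import bot
import numpy as np
from scipy.spatial.transform import Rotation as R
def ray(c,uv,z):
    k=bot.calibration(c);E=k["extrinsics"];r=E[:3,:3]
    o=-r.T@E[:3,3]; d=r.T@np.linalg.solve(k["mtx"],[uv[0],uv[1],1.])
    return o+d*(z-o[2])/d[2]
def proj(c,p):
    k=bot.calibration(c);E=k["extrinsics"];q=k["mtx"]@(E[:3,:3]@p+E[:3,3]);return q[:2]/q[2]
def quat(a):  # tool down, tool y along angle a (horizontal)
    y=np.array([np.cos(a),np.sin(a),0]);z=np.array([0,0,-1.])
    q=R.from_matrix(np.c_[np.cross(y,z),y,z]).as_quat();return np.r_[q[3],q[:3]]
E
python3 - <<'E'
from h import *
T=lambda u,v,z:ray("top",(180+(u+.5)/3.2-.5,100+(v+.5)/3.2-.5),z)
S=lambda u,v,z:ray("side",(200+(u+.5)/5-.5,90+(v+.5)/5-.5),z)
b=[T(*p,.012) for p in((411,196),(545,213),(392,355),(531,374))]
print("bolts",np.round(b,3).tolist(),np.mean(b,0).round(3))
f=(b[2]+b[3]-b[0]-b[1]); print("front dir",np.degrees(np.arctan2(f[1],f[0])))
f2=b[1]-b[0]+b[3]-b[2]; print("right dir-90",np.degrees(np.arctan2(f2[1],f2[0]))-90)
rib=T(476,320,.1); print("rib",rib, S(466,325,.1))
e1=T(456,240,.167);e2=T(522,267,.167);print("knob ends",e1,e2,(e1+e2)/2,np.degrees(np.arctan2(*(e2-e1)[1::-1])),np.linalg.norm(e2-e1))
e1=S(366,240,.167);e2=S(442,205,.167);print("side ends",e1,e2,(e1+e2)/2,np.degrees(np.arctan2(*(e2-e1)[1::-1])))
print(bot.read_clock(),bot.read_joint_positions())
E
```

```text
bolts [[0.664, -0.109, 0.012], [0.645, -0.259, 0.012], [0.483, -0.086, 0.012], [0.464, -0.237, 0.012]] [ 0.564 -0.173  0.012]
front dir 172.7474573667462
right dir-90 -187.19229832074552
rib [ 0.50647694 -0.16290735  0.1       ] [ 0.50442627 -0.16233353  0.1       ]
knob ends [ 0.57462936 -0.1334559   0.167     ] [ 0.54766806 -0.19818397  0.167     ] [ 0.56114871 -0.16581993  0.167     ] -112.6132882635658 0.07011871849293647
side ends [ 0.5775905  -0.13562454  0.167     ] [ 0.54982381 -0.19728021  0.167     ] [ 0.56370716 -0.16645238  0.167     ] -114.24446260491011
0.7 [-1.37217477e+00  3.26168706e-01 -1.92579821e-01  1.05199694e+00
 -1.80009116e-06  1.43661806e+00]
```

```bash
cat >>h.py <<'E'
AX=np.array([.5627,-.1675]); TH0=np.radians(246.4); FR=np.radians(172.75)
def at(z,s,off=(0,0)): return np.r_[AX+off,z]
E
python3 - <<'E'
from h import *
for base in (90,-90):
    for t in (270,246.4,200,172.75,165):
        q=bot.solve_ik([*AX,.13],quat(np.radians(t+base))); print(base,t,None if q is None else np.round(q,2))
a=TH0-np.pi/2
q=[bot.solve_ik([*AX,.13],quat(np.radians(t)+b)) for t in (172.75,) for b in (np.pi/2,-np.pi/2)]
b=-np.pi/2 if q[0] is None or (q[1] is not None and abs(q[1][5])<abs(q[0][5])) else np.pi/2
print(b)
bot.move_pose([*AX,.26],quat(TH0+b))
bot.move_linear([*AX,.20])
import cv2
cv2.imwrite("pics/t2.png",cv2.resize(bot.camera("top")[110:240,250:380,::-1],None,fx=4,fy=4,interpolation=2))
cv2.imwrite("pics/s2.png",cv2.resize(bot.camera("side")[80:200,210:340,::-1],None,fx=4,fy=4,interpolation=2))
print(bot.read_clock(),bot.read_joint_positions().round(2),bot.read_position(),bot.read_ft_force())
E
```

```text
90 270 [-0.42  0.48 -0.24  0.86  0.    1.16]
90 246.4 [-0.42  0.48 -0.24  0.86  0.    1.57]
90 200 [-0.42  0.48 -0.24  0.86  0.    2.38]
90 172.75 [-0.42  0.48 -0.24  0.86  0.    2.85]
90 165 [-0.42  0.48 -0.24  0.86  0.    2.99]
-90 270 [-0.42  0.48 -0.24  0.86  0.   -1.99]
-90 246.4 [-0.42  0.48 -0.24  0.86  0.   -1.57]
-90 200 [-0.42  0.48 -0.24  0.86  0.   -0.76]
-90 172.75 [-0.42  0.48 -0.24  0.86  0.   -0.29]
-90 165 [-0.42  0.48 -0.24  0.86  0.   -0.15]
-1.5707963267948966
3.8917 [-0.42  0.41 -0.14  1.01  0.   -1.57] [ 0.56352914 -0.16801197  0.20140471] [-0.044287    0.32697911  0.32437401]
```

View pics/s2.png

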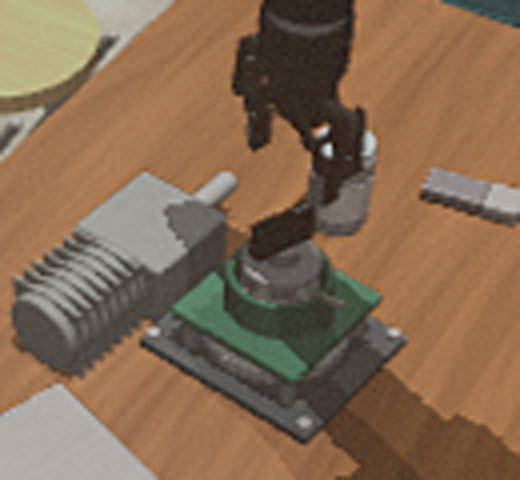

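The side view shows the open fingers at (255,125) and (345,145), straddling the knob at (283,232), which lies in line between them. I'll go down and grip.

```bash
python3 - <<'E'
from h import *
p=lambda *a:print(*[np.round(x,4) for x in a])
p(bot.move_linear([*AX,.136],speed=.08,until_force=6),bot.read_position(),bot.read_ft_force())
bot.set_gripper(0.0,60)
bot.wait(.2)
p(bot.read_gripper_width(),bot.read_finger_force(),bot.read_position(),bot.read_ft_force(),bot.read_moment(),bot.read_clock())
E
```

```text
Traceback (most recent call last):
numpy._core._exceptions._UFuncOutputCastingError: Cannot cast ufunc 'multiply' output from dtype('float64') to dtype('bool') with casting rule 'same_kind'
```

```bash
cat >>h.py <<'E'
def p(*a):print(*[np.round(np.asarray(x,float),4) for x in a])
E
python3 - <<'E'
from h import *
p(bot.read_position(),bot.read_ft_force())
if bot.read_position()[2]<.142:
    bot.set_gripper(0.0,60)
    bot.wait(.2)
    p(bot.read_gripper_width(),bot.read_finger_force(),bot.read_position(),bot.read_ft_force(),bot.read_moment(),bot.read_clock())
E
```

```text
[ 0.5631 -0.1677  0.1365] [ 0.4451 -0.6949 -0.3645]
0.1753 60.1532 [ 0.564  -0.168   0.1365] [ 4.9445 -0.9377 -0.1326] [-0.2758 -0.7866 -0.0056] 5.6833
```

```bash
sed -i 's/^AX=.*; TH0/AX=np.array([.5637,-.1677]); TH0/' h.py; python3 - <<'E'
from h import *
bot.move_linear([*AX,.136],speed=.02); bot.wait(.1)
f0=bot.read_ft_force(); p(f0,bot.read_position())
z=.136
for i in range(40):
    z-=.0005
    bot.move_linear([*AX,z],speed=.006)
    f=bot.read_ft_force(); q=bot.read_position()[2]
    print(round(z,4),round(q,4),(f-f0).round(2))
    if f[2]-f0[2]>4.5: break
print(bot.read_clock())
E
```

```text
[ 4.7606 -1.3663  1.9397] [ 0.5642 -0.168   0.1363]
0.1355 0.1357 [ 0.33 -1.41 -0.98]
0.135 0.1351 [-0.44 -0.66 -1.02]
0.1345 0.1346 [-0.43 -1.8  -0.99]
0.134 0.134 [ 0.57 -1.33 -1.41]
0.1335 0.1337 [-0.76 -1.49 -0.82]
0.133 0.1333 [ 0.03 -1.96  0.94]
0.1325 0.1329 [ 0.51 -1.16  2.46]
0.132 0.1325 [ 0.14 -1.52  2.83]
0.1315 0.1321 [-1.54 -1.62  5.49]
8.2833
```

```bash
python3 - <<'E'
from h import *
z=.1317; a=0; b=-np.pi/2
seq=list(np.arange(.03,.37,.03))+list(np.arange(.33,-.37,-.03))
t0=bot.read_clock()
for a in seq:
    bot.move_linear([*AX,z],speed=.02,rotation=quat(TH0-a+b))
    f=np.mean([bot.read_ft_force() for _ in range(3)],0)
    print(round(a,2),round(z,4),f.round(2),bot.read_moment()[2].round(3),round(bot.read_clock()-t0,2))
    if f[2]<3: break
    if np.linalg.norm(f)>15: print("high");break
    z+=np.clip((f[2]-6)*.00012,-.0002,.0006)
p(bot.read_position())
E
```

```text
0.03 0.1317 [ 3.58 -2.89  6.67] -0.047 0.25
0.06 0.1318 [ 4.   -2.43  5.72] -0.004 0.5
0.09 0.1317 [ 3.99 -2.33  5.25] -0.023 0.75
0.12 0.1317 [ 4.21 -3.06  6.25] -0.09 1.0
0.15 0.1317 [ 4.39 -1.9   5.39] -0.06 1.25
0.18 0.1316 [ 3.89 -2.53  6.39] 0.039 1.5
0.21 0.1317 [ 4.15 -3.15  5.74] -0.075 1.75
0.24 0.1316 [ 5.04 -2.89  6.04] -0.027 2.0
0.27 0.1316 [ 5.5  -2.72  5.94] -0.053 2.25
0.3 0.1316 [ 5.02 -2.95  5.99] -0.02 2.5
0.33 0.1316 [ 5.74 -3.07  5.99] -0.066 2.75
0.36 0.1316 [ 4.14 -2.76  5.89] -0.045 3.0
0.33 0.1316 [ 4.6  -2.33  5.29] 0.032 3.25
0.3 0.1315 [ 4.74 -2.9   6.43] 0.021 3.5
0.27 0.1316 [ 4.63 -2.76  6.09] 0.038 3.75
0.24 0.1316 [ 5.08 -3.54  6.04] 0.045 4.0
0.21 0.1316 [ 4.35 -2.79  6.27] 0.057 4.25
0.18 0.1316 [ 5.5  -2.38  5.28] 0.072 4.5
0.15 0.1315 [ 4.92 -2.59  6.83] 0.053 4.75
0.12 0.1316 [ 3.75 -2.01  5.98] 0.105 5.0
0.09 0.1316 [ 4.18 -2.12  6.55] 0.049 5.25
0.06 0.1317 [ 4.23 -2.24  6.4 ] 0.104 5.5
0.03 0.1318 [ 3.89 -2.47  6.63] 0.034 5.75
0.0 0.1318 [ 3.06 -2.75  4.82] 0.091 6.0
-0.03 0.1317 [ 3.61 -2.41  6.49] 0.088 6.25
-0.06 0.1317 [ 3.8  -2.64  5.51] 0.017 6.5
-0.09 0.1317 [ 3.79 -2.79  5.86] 0.018 6.75
-0.12 0.1317 [ 3.44 -2.56  5.1 ] 0.024 7.0
-0.15 0.1316 [ 4.   -2.81  4.83] 0.1 7.25
-0.18 0.1314 [ 5.23 -2.98  1.32] 0.036 7.5
[ 0.5638 -0.1678  0.1312]
```

```bash
python3 - <<'E'
from h import *
z=.1314; b=-np.pi/2; a=-.18; j=0; t0=bot.read_clock()
while bot.read_clock()-t0<12:
    z-=.0005
    bot.move_linear([*AX,z],speed=.006,rotation=quat(TH0-a+b))
    f=np.mean([bot.read_ft_force() for _ in range(3)],0); q=bot.read_position()[2]
    print(round(z,4),round(q,4),f.round(2),bot.read_moment()[2].round(3))
    if f[2]>6.5: break
print(bot.read_clock())
E
```

```text
0.1309 0.1305 [ 5.13 -3.65  0.7 ] 0.038
0.1304 0.13 [ 4.7  -3.03  0.77] -0.013
0.1299 0.1295 [ 5.58 -3.39  0.6 ] 0.041
0.1294 0.129 [ 5.59 -3.09  0.23] -0.031
0.1289 0.1285 [ 4.64 -3.01  0.95] 0.026
0.1284 0.128 [ 5.75 -3.01  0.59] 0.082
0.1279 0.1275 [ 5.4  -2.41  1.11] 0.054
0.1274 0.127 [ 5.34 -2.89 -0.15] -0.024
0.1269 0.1265 [ 4.76 -3.2  -0.46] 0.081
0.1264 0.126 [ 5.98 -2.99  1.21] 0.075
0.1259 0.1255 [ 5.34 -3.81  0.13] 0.064
0.1254 0.125 [ 5.25 -2.95  0.37] 0.046
0.1249 0.1245 [ 5.   -2.78 -0.31] 0.045
0.1244 0.124 [ 4.81 -3.37 -0.25] 0.064
0.1239 0.1235 [ 4.97 -4.18  1.16] 0.025
0.1234 0.123 [ 5.77 -3.81  0.5 ] 0.007
0.1229 0.1225 [ 5.46 -3.14 -0.33] 0.063
0.1224 0.122 [ 5.28 -3.41  0.84] 0.054
0.1219 0.1215 [ 5.47 -2.9  -0.12] 0.092
0.1214 0.121 [ 5.71 -3.63  0.93] -0.011
0.1209 0.1205 [ 5.02 -3.2   1.3 ] 0.042
0.1204 0.12 [ 5.48 -2.96 -0.04] 0.037
0.1199 0.1195 [ 5.98 -2.98  1.05] 0.01
0.1194 0.119 [ 5.61 -3.66  0.9 ] 0.063
0.1189 0.1185 [ 4.39 -2.36  0.73] 0.059
0.1184 0.1183 [ 5.25 -4.36  3.28] 0.019
0.1179 0.1179 [ 4.47 -2.43  4.  ] 0.023
0.1174 0.1175 [ 4.25 -3.07  5.07] 0.058
0.1169 0.1172 [ 3.92 -2.88  5.5 ] 0.053
0.1164 0.1169 [ 3.07 -2.94  6.52] 0.013
23.2833
```

```bash
python3 - <<'E'
from h import *
import cv2
z=.1172; b=-np.pi/2; t0=bot.read_clock(); off=np.zeros(2)
bot.wait(.25)
T=TH0-np.radians(173.3)
for a in np.linspace(-.18,T,13)[1:]:
    bot.move_linear([*(AX+off),z],speed=.03,rotation=quat(TH0-a+b))
    f=np.mean([bot.read_ft_force() for _ in range(3)],0)
    print(round(a,2),f.round(2),bot.read_moment()[2].round(3),(off*1e3).round(2),bot.read_position()[2].round(4),round(bot.read_clock()-t0,2))
    if np.linalg.norm(f)>20: print("high");break
    off+=np.clip(f[:2]*.0001,-.0005,.0005)
    z+=np.clip((f[2]-4)*.00012,-.0002,.0006)
bot.wait(.2)
x=R.from_quat(np.roll(bot.read_tool_rot(),-1)).as_matrix()[:,1]
print("tool y deg",np.degrees(np.arctan2(x[1],x[0])),bot.read_clock())
E
```

```text
-0.06 [ 5.58 -3.33  4.67] -0.064 [0. 0.] 0.1175 0.52
0.06 [ 4.26 -1.72  5.22] -0.045 [ 0.5  -0.33] 0.1174 0.8
0.18 [ 4.4  -1.96  5.2 ] -0.048 [ 0.93 -0.5 ] 0.1174 1.07
0.31 [ 1.96 -1.75  5.46] 0.043 [ 1.37 -0.7 ] 0.1174 1.35
0.43 [ 1.25 -1.94  4.74] 0.013 [ 1.56 -0.88] 0.1175 1.62
0.55 [ 0.79 -1.57  4.39] -0.057 [ 1.69 -1.07] 0.1176 1.9
0.67 [ 0.61 -1.87  3.73] -0.015 [ 1.76 -1.23] 0.1177 2.18
0.79 [ 0.46 -0.53  4.08] -0.017 [ 1.83 -1.41] 0.1177 2.45
0.91 [ 0.39 -0.38  4.35] -0.04 [ 1.87 -1.47] 0.1177 2.72
1.03 [-0.6  -0.57  3.64] -0.01 [ 1.91 -1.51] 0.1178 3.0
1.15 [ 0.3  -2.05  3.7 ] -0.001 [ 1.85 -1.56] 0.1178 3.27
1.28 [-0.36 -1.22  3.59] -0.04 [ 1.88 -1.77] 0.1178 3.55
tool y deg 83.41858898464655 27.0333
```

```bash
python3 - <<'E'
from h import *
import cv2
bot.set_gripper(1.0)
q=bot.read_position(); p(q,bot.read_ft_force(),bot.read_gripper_width())
bot.move_linear([q[0],q[1],.25],speed=.1)
bot.move_pose([.36,-.36,.28],quat(np.radians(83)))
im=bot.camera("top"); im2=bot.camera("side")
print(bot.read_clock())
A=cv2.resize(im[120:230,275:375,::-1],(500,550),interpolation=2)
cv2.imwrite("pics/t3.png",A)
cv2.imwrite("pics/s3.png",cv2.resize(im2[110:200,220:320,::-1],None,fx=5,fy=5,interpolation=2))
E
```

```text
[ 0.5656 -0.1695  0.1178] [-0.1036 -0.2505 -0.325 ] 1.0008
30.3833
```

View pics/t3.png

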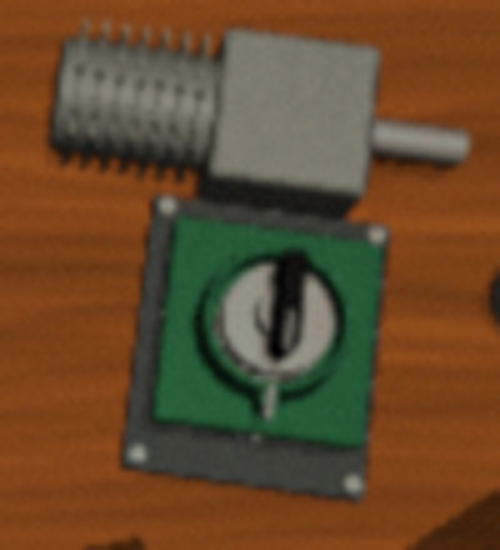

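View pics/s3.png

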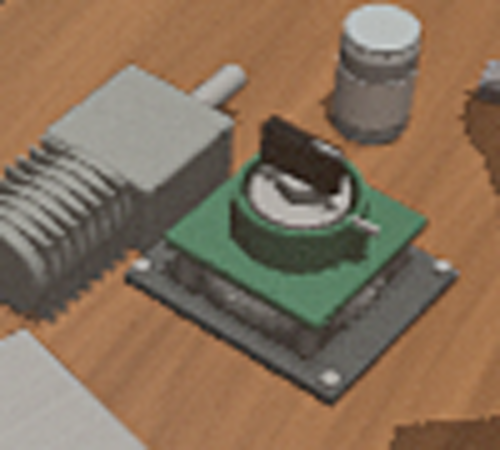

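The bar now points down-left at the rib: bar (293,258) to (275,352), rib (272,383) to (268,415) in the top crop. It sits low in the collar. I'll overlay the expected outlines to check the angle to within a few degrees.

```bash
python3 - <<'E'
from h import *
import cv2
im=cv2.imread("pics/t3.png")
im=cv2.resize(im[230:430,180:360],None,fx=3,fy=3,interpolation=2)
C=np.array([.5650,-.1690]);s=5
def px(w): u=proj("top",w); return (((u-[275,120])*5+2-[180,230])*3).astype(int)
def line(p,q,col): cv2.line(im,tuple(map(int,px(p))),tuple(map(int,px(q))),col,1)
for deg,col in((173.4,(0,255,255)),(168,(255,0,255))):
    t=np.radians(deg);d=np.array([np.cos(t),np.sin(t)]);n=np.array([-d[1],d[0]])
    for k in(-.008,.008): line(np.r_[C-.035*d+k*n,.149],np.r_[C+.02*d+k*n,.149],col)
    line(np.r_[C+.035*d,.149],np.r_[C-.035*d,.149],col)
t=np.radians(172.75);d=np.array([np.cos(t),np.sin(t)])
line(np.r_[C+.047*d,.1],np.r_[C+.069*d,.1],(255,255,0))
cv2.imwrite("pics/o.png",im)
E
```

```text
(no output)
```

View pics/o.png

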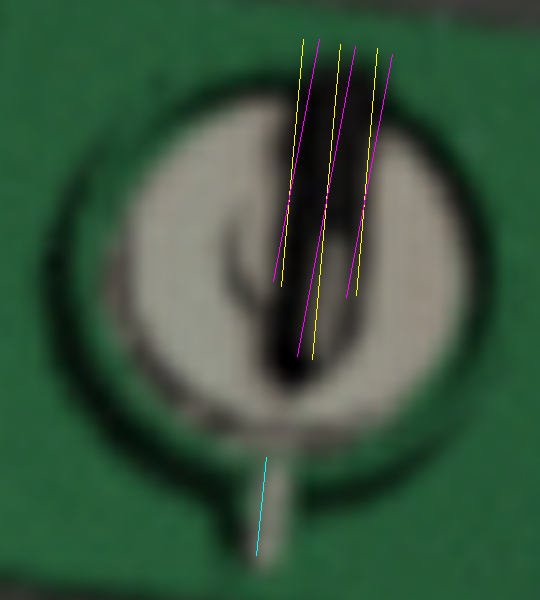

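The overlay shows the bar's edges following the 173.4° outline (yellow). The plate puts the rib at 172.75°, so the error is well under 6°. Handing in.

```bash
python3 -c "
from cell import bot
print(bot.close_job())"
```

```text
the job is handed in; nothing more can be done
None
```

The knob went fully home in gear under a push of about 7 N at most, was wound clockwise to within about 1° of the rib (my measurement), then released and handed in at about 30 s; no verdict came back.

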